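Nudge the dish carrier onto its locating pins and clip it

ROBOT

A 6-joint arm with a two-finger parallel gripper is mounted at the origin on a cart in front of the work surface, level with it; the furniture and walls round the work are solid. World frame = base frame: x ahead of the robot, y to its left, z up, the work surface at z = 0. Lengths are in m, angles in rad, forces in N, time in s.
With the tool pointing down it reaches from about 0.3 to 0.875 m from the base axis. Payload 6.4 kg.
Tool frame: the origin (TCP) lies midway between the tips of the shut fingers; the grasp point (between the pads) lies 19 mm behind it; z points along the fingers, x is the direction in which the jaws open and shut, and the axes are right-handed (so a half turn about z gives the same grasp; the last joint's range is limited). The gripper opens to 88 mm and grips with 3 to 60 N. Pads are 18 mm wide; open, the fingers measure 123 mm over their backs; the gripper's body (75 mm by 187 mm) begins 45 mm behind the grasp point.
Start: joints at [0.952, 0.181, 1.607, -0, 1.354, -0.206], TCP at [0.231, 0.527, 0.239] pointing down, gripper open.
Joint ranges: [-2.99, 2.99], [-0.89, 2.07], [0.3, 2.58], [-1.14, 4.28], [0, 2.63], [-3.12, 3.12]. Speed limits (rad/s): [2.57, 2.57, 3.01, 3.14, 3.14, 3.14].

INTERFACE

Orientations are given as a unit quaternion [x, y, z, w].
In Python, from station import arm gives the robot as it stands. The module is installed in compiled form; this text tells all that it offers.
- The arm moves only by the tool step_arm, never from a script. Its argument "increments" is a list of rows, each a list of 4 numbers: the shift along the tool's x, y, z in mm, then the turn about the tool's z in degrees. A call has 1 to 20 rows; each row shifts and turns the pose as measured when the row begins, along the tool's axes as they then stand; what a row does not reach is not made up. A row lasts 1/10 s, in which the tool goes at most 50 mm and 8.59 degrees, less where a joint would pass 70% of its speed; a pose out of reach is approached as far as the arm can. A call is refused whole if a number of a shift passes 50 or a number of a turn 8.59, either way. A call with a gripper value outside its range is refused whole. "hand" is the closure, from -1 (fully open) to 1 (shut), set as the call begins (left out, the last holds). The fingers move at their own pace and stop on an object; "squeeze" is the grip in N (left out, the last holds). Time passes only in rows, so rows that do not move let the fingers close. It gives the time, the measured TCP pose, the force and the opening at its end, in the units of the state.
- arm.observe(): the state, without advancing time (a new reading comes with each control period).
- arm.camera(name): name is "scene" or "top" or "wrist"; returns the picture (400x640x3 uint8, blue, green, red); there is no depth.
- arm.camera_model(name): a dict with "camera_matrix" (3x3 intrinsics, pixels), "R" (3x3) and "t" (3): a world point X has camera coordinates R X + t. Camera axes: x right, y down, z forward; pixel columns grow to the right and rows downward; lengths in m; the calibration is good to about 2 mm. A picture is of the moment at which its call begins: read the wrist's pose just before it. camera_model takes no time and is no camera call; for the wrist camera it gives the pose at the moment of the call.
- arm.sign_off(): hands the job in, once; it reports no verdict.
The state is a dict: "time": time; "joints": joint angles; "joint_vel": joint speeds; "tau": joint torques, N m; "eef_pos": TCP position; "ee_rot": TCP orientation; "wrist_force": force on the tool from outside, world axes, zero at the start; "moment": the same for the moment, N m; "width": finger opening in m.
Only numpy, scipy, OpenCV 4.12 (cv2) and the standard library are available. Lean on these libraries where they do the work, as an engineer would, in place of code of your own. Each camera call takes 0.05 s, during which the arm holds its last target. There are 200 camera calls.

TASK

The petri-dish carrier has been laid askew on the light stage and is riding up on the two locating pins. Without gripping or lifting it, nudge it sideways with the fingertips until both its holes drop over the pins and it lies flush on the stage, then push the swing clip round by its black knob, with a fingertip, to its stop so that it reaches over the carrier's corner. Push gently, and leave the petri dish and the dropper bottle beside the stage where they are.

Things in the scene. Friction and masses are not known exactly. Their poses are not given: they have to be found in the camera images.
- stage: Dark metal light stage, fixed, flat top 20 mm above the desk. Origin on the desk level under the middle of the seated carrier; the block spans x -95 to +91 mm, y -75 to +75 mm about it. Its x axis points roughly away from the robot, y left, z up. Pins near its -x side, swing clip at its +x, +y corner. The carrier, fully home, has its origin 20 mm straight above this one and the same axes.
- pin_a (a point): Foot of the left (+y) steel locating pin, on the stage's top, at (-45, +38, 20) mm in the stage frame. Both pins are 8 mm thick and 12 mm tall: 6 mm cylinder, then a 6 mm cone that narrows to 3 mm across at the tip.
- pin_b (a point): Foot of the right (-y) locating pin, at (-45, -38, 20) mm in the stage frame; same shape as the other.
- carrier: Aluminium plate, 120 (x) x 110 (y) x 9 mm on 1 mm feet, 0.3 kg; round window with a 3 mm lip. Origin: centre of its underside. Starts with its raised -x part on the pin tips and its +x edge on the stage, shifted 15-27 mm to the stage's -x, up to 11 mm in y, turned up to 0.14 rad. Within 3 mm of the pins it drops and centres. Home, its top is 30 mm above the desk, the pin tips 2 mm proud.
- hole_a (a point): Centre of the carrier's left (+y) hole, at its underside, at (-45, +38, 0) mm in the carrier frame: round, 9.5 mm wide; belongs over pin_a.
- hole_b (a point): Centre of the carrier's right (-y) hole, at its underside, at (-45, -38, 0) mm in the carrier frame: a slot, 9.5 mm wide along x and 14.5 mm long along y; belongs over pin_b.
- clip (a joint): Swing clip, a steel arm 46 mm long on an upright post, rad: 0 = closed, at its soft rubber stop, arm to the stage's -x over the carrier's corner; 1.25 to 1.55 at the start (open, arm to the stage's -y, beside the carrier). It closes clockwise seen from above, stays where left and needs about 1 N at the knob. Its rubber foot clears the seated carrier by 2 mm.
- clip_pivot (a point): The clip's pivot on top of the post, at (+74, +38, 34.5) mm in the stage frame.
- clip_knob (a point): Middle of the clip's upright black knob, 12 mm thick, 40 mm from the pivot axis; the knob spans from 40 to 61.5 mm above the desk, this point is at 51.5 mm.
- petri_pink: Closed petri dish with pink medium, 60 mm across, 15 mm high, on the desk to the left of the stage; origin at the centre of its underside. Leave it alone.
- dropper: Amber dropper bottle with a red teat, 30 mm across, 81 mm high, to the left of the stage; origin at the centre of its underside. Leave it alone.
- notebook: Blue notebook, 210 x 152 x 14 mm, with a pen on it, to the right of the stage; origin at the centre of its underside. Not part of the job.
- forceps: Steel forceps, 115 mm long, 9 mm high, lying on the desk in front and to the right; origin at the centre of their underside. Not part of the job.
Things that resemble listed ones, but are neither listed nor needed, are in the scene too. What is meant by the carrier is not brown, and is the larger of those in its own colour.

How it is judged:
On the way, in this order (a step that is already met when the one before it is completed fails the run):
1. with the clip still open, both holes are down over the pins and the carrier lies flush (distance between hole_a and pin_a below 0.003 m and distance between hole_b and pin_b below 0.0035 m and angle between carrier's own z axis and vertical below 0.03 rad and value of joint clip above 0.8 rad), for 0.3 s.
2. the clip is swung to its stop over the seated carrier (distance between hole_a and pin_a below 0.003 m and distance between hole_b and pin_b below 0.0035 m and angle between carrier's own z axis and vertical below 0.03 rad and value of joint clip below 0.12 rad), for 0.2 s.
At the end, for the whole second after the job is handed in: Each hole's centre lies within 3 mm (round hole) and 3.5 mm (slot) of the foot of its pin, the carrier is level within 0.03 rad and at rest, and the clip is closed to within 0.12 rad of its stop (all of step 2 and linear speed of carrier below 0.01 m/s); the robot touches nothing.
It fails at once if the carrier is lifted off the stage or tipped up (height (world z) of carrier above 0.045 m or angle between carrier's own z axis and vertical above 0.35 rad).
It fails at once if the carrier or the clip is gripped, or pushed harder than 36 N (contact force between the fingers and carrier above 36 N or contact force between the fingers and clip above 36 N).
It fails at once if the petri dish or the dropper bottle beside the stage is moved more than 15 mm (distance of any of petri_pink, dropper from where it was at the start of the episode above 0.015 m).
It also fails if it takes over 64 s, if anything falls off the work surface, if the arm or the gripper's body presses on something with over 40 N, if the wrist force passes 120 N, or if a joint passes its speed limit or range.

## Working session

There is one attempt and no reset: what is moved stays moved. The work goes in short steps, Python scripts to look and compute and a tool call to move; the robot and the scene stay as the last step left them, time stands still between calls to the robot, and variables do not carry over. Pictures are saved under pics/ and viewed, about 8 in all and at most 12, crops included, and the job is handed in when it is done.

Besides the shell and the picture viewer there is one more tool, called after ">>>" by a JSON object that holds its "name" and its "arguments". step_arm: Moves the arm, as the interface text tells. Its arguments: {"type":"object","properties":{"increments":{"type":"array","items":{"type":"array","items":{"type":"number"}}},"hand":{"type":"number"},"squeeze":{"type":"number"}},"required":["increments"]}

```bash
mkdir -p pics
python3 - <<'E'
from station import arm
import cv2,numpy as np
s=arm.observe();print(s)
for n in("top","scene"):
    cv2.imwrite(f"pics/{n}0.png",arm.camera(n)); m=arm.camera_model(n);print(n,m)
E
```

```text
{'time': 0.0, 'joints': array([ 9.51692223e-01,  1.81525817e-01,  1.60796229e+00, -2.51138836e-05,
        1.35379405e+00, -2.06283927e-01]), 'joint_vel': array([-1.25725784e-03,  1.20949452e-04,  8.25396944e-08,  2.46047072e-04,
        1.83320257e-03, -1.05471650e-03]), 'tau': array([-2.40646868e-04, -4.33861256e+01, -3.41853583e+01,  7.02247373e-02,
        3.83113010e-02, -1.20182508e-04]), 'eef_pos': array([0.2303635 , 0.52627443, 0.23784079]), 'ee_rot': array([ 8.37014997e-01,  5.47179295e-01, -7.82294895e-04,  3.19023529e-04]), 'wrist_force': array([-0.51222223,  0.56314639,  0.95740306]), 'moment': array([ 0.02518303, -0.008791  , -0.01175921]), 'width': 0.08809604524372816}
top {'camera_matrix': array([[431.1296892 ,   0.        , 322.15221756],
       [  0.        , 431.1296892 , 200.7771044 ],
       [  0.        ,   0.        ,   1.        ]]), 'R': array([[ 0.12080962, -0.99267259,  0.00248246],
       [-0.97205862, -0.11880716, -0.20245222],
       [ 0.20126371,  0.02204508, -0.97928899]]), 't': array([-0.1295658 ,  0.45550728,  1.13707061])}
scene {'camera_matrix': array([[462.17929936,   0.        , 329.92522117],
       [  0.        , 462.17929936, 204.7380237 ],
       [  0.        ,   0.        ,   1.        ]]), 'R': array([[ 0.65276442, -0.75753957, -0.00569372],
       [-0.41719179, -0.35319627, -0.83737889],
       [ 0.63233664,  0.54898652, -0.54659325]]), 't': array([-0.38538187,  0.22505984,  0.89571298])}
```

View pics/top0.png

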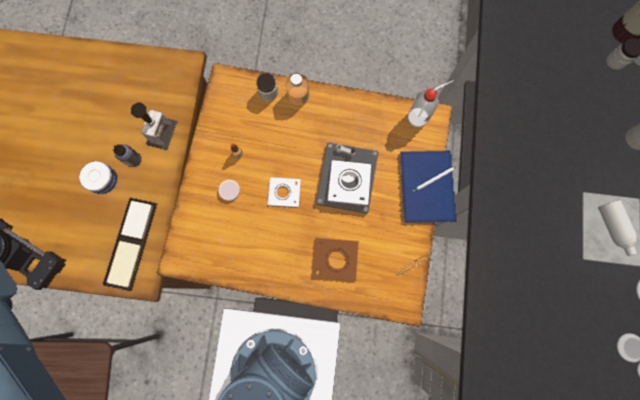

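View pics/scene0.png

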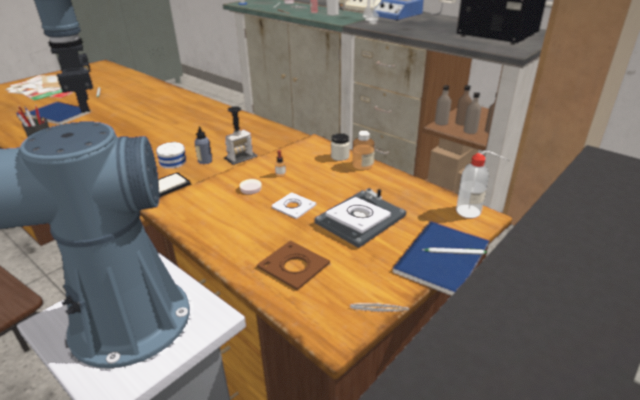

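Candidates for the carrier (top view): the silver plate on the dark stage (350,182), the smaller silver plate (284,192) and the brown plate (335,260). I choose the one on the stage and will check it in a close crop.

```bash
cat > h.py <<'E'
import numpy as np,cv2
from station import arm
def ray(m,uv):
    K,R,t=m["camera_matrix"],m["R"],m["t"]
    d=R.T@np.linalg.inv(K)@np.array([uv[0],uv[1],1.]); return -R.T@t,d
def onz(m,uv,z):
    c,d=ray(m,uv); return c+d*(z-c[2])/d[2]
def proj(m,X):
    X=np.atleast_2d(X); p=(m["R"]@X.T).T+m["t"]; p=p@m["camera_matrix"].T; return p[:,:2]/p[:,2:]
def tri(obs):
    A=np.zeros((3,3));b=np.zeros(3)
    for m,uv in obs:
        c,d=ray(m,uv);d=d/np.linalg.norm(d);P=np.eye(3)-np.outer(d,d);A+=P;b+=P@c
    return np.linalg.solve(A,b)
E
python3 - <<'E'
from h import *
m=arm.camera_model("top");s=arm.camera_model("scene")
for n,p in dict(car=(350,182),c1=(325,143),c2=(378,150),c3=(367,213),c4=(317,207),pet=(229,190),drop=(236,152)).items(): print(n,onz(m,p,.025).round(3))
print(tri([(m,(350,180)),(s,(360,213))]).round(3))
a=cv2.imread("pics/top0.png")[130:225,300:395]
cv2.imwrite("pics/crop1.png",cv2.resize(a,(570,570),interpolation=cv2.INTER_CUBIC))
from scipy.spatial.transform import Rotation as Ro
print(Ro.from_quat(arm.observe()["ee_rot"]).as_matrix().round(3))
w=arm.camera_model("wrist");print(w, arm.observe()["eef_pos"])
E
```

```text
car [ 0.536 -0.144  0.025]
c1 [ 0.642 -0.061  0.025]
c2 [ 0.639 -0.214  0.025]
c3 [ 0.453 -0.201  0.025]
c4 [ 0.453 -0.061  0.025]
pet [0.471 0.191 0.025]
drop [0.584 0.189 0.025]
[ 0.538 -0.143  0.037]
[[ 0.401  0.916 -0.001]
 [ 0.916 -0.401 -0.001]
 [-0.002 -0.    -1.   ]]
{'camera_matrix': array([[282.14849684,   0.        , 320.33271199],
       [  0.        , 282.14849684, 199.81865571],
       [  0.        ,   0.        ,   1.        ]]), 'R': array([[ 0.40143391,  0.91588558, -0.00210174],
       [ 0.88399481, -0.3868538 ,  0.26248298],
       [ 0.23959131, -0.10722749, -0.96493433]]), 't': array([-0.57372302, -0.0348648 ,  0.3900201 ])} [0.23037195 0.52632681 0.23790742]
```

View pics/crop1.png

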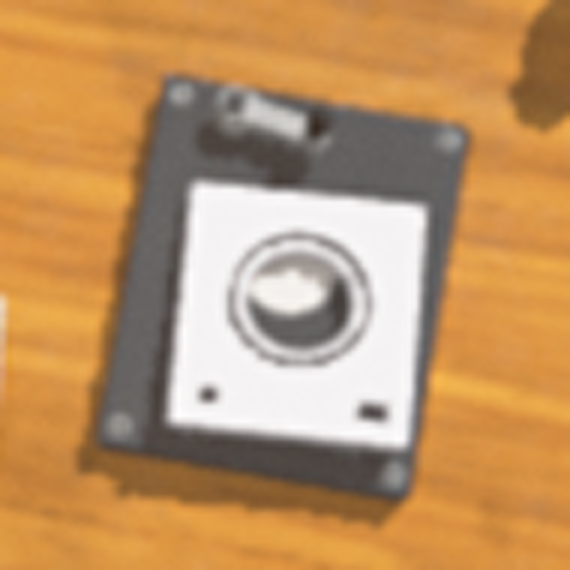

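The crop shows the silver plate on the dark stage: round hole (207,394), slot (373,411) and the clip open at upper left. That is the carrier. I'm moving above it.

>>> {"name": "step_arm", "arguments": {"increments": [[-35, 36, 0, 0], [-35, 36, 0, 0], [-35, 36, 0, 0], [-35, 36, 0, 0], [-35, 36, 0, 0], [-35, 36, 0, 0], [-35, 36, 0, 0], [-35, 36, 0, 0], [-35, 36, 0, 0], [-35, 36, 0, 0], [-35, 36, 0, 0], [-35, 36, 0, 0], [-35, 36, 0, 0], [-35, 36, 0, 0], [0, 0, 0, -7.3], [0, 0, 0, -7.3], [0, 0, 0, -7.3], [0, 0, 0, 0]], "hand": -1}}

```text
time: 1.9
eef_pos: [0.4928, -0.13, 0.2322]
ee_rot: [0.713, 0.701, -0.003, -0.002]
wrist_force: [0.0, -0.3, 0.2]
width: 0.0884
```

Run:
```python
from h import *
import json
o=arm.observe();m=arm.camera_model("wrist");im=arm.camera("wrist")
cv2.imwrite("pics/w1.png",im);np.savez("w1.npz",**m);print(o["time"],o["eef_pos"])
cv2.imwrite("pics/w1v.png",cv2.resize(im,(800,500),interpolation=cv2.INTER_CUBIC))
```

```text
1.9 [ 0.49279274 -0.12999027  0.23217677]
```

View pics/w1v.png

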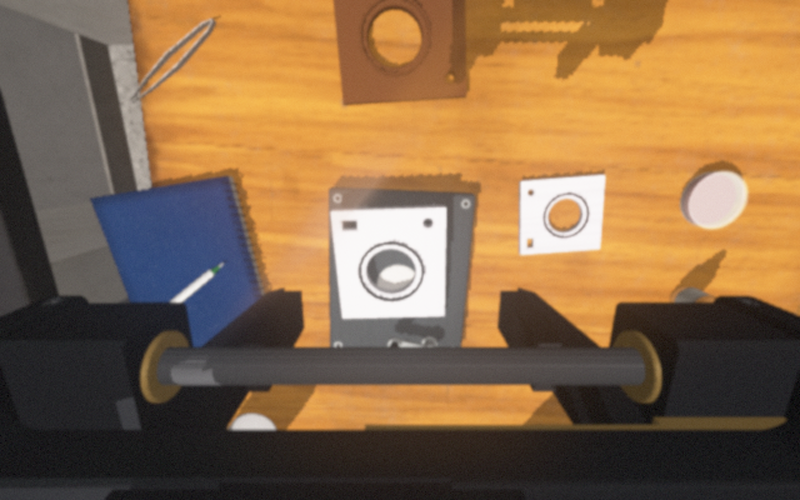

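Run:
```python
import cv2
a=cv2.imread("pics/w1.png")[145:285,255:390]
cv2.imwrite("pics/w1c.png",cv2.resize(a,None,fx=4.25,fy=4.25,interpolation=cv2.INTER_CUBIC))
```

```text
(no output)
```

View pics/w1c.png

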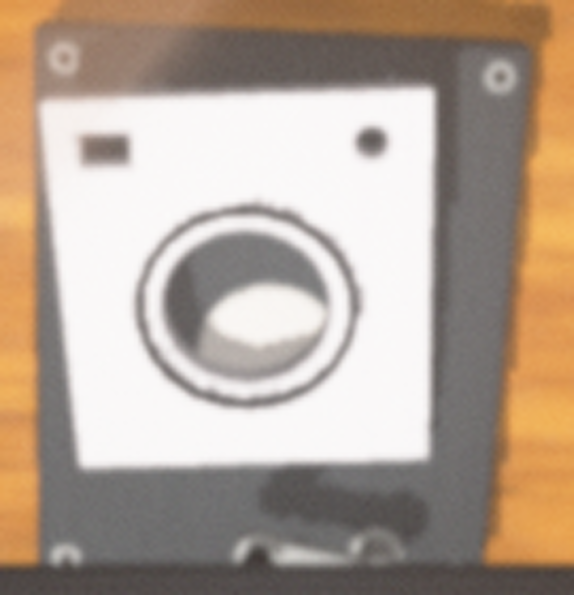

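```bash
cat > fit.py <<'E'
from h import *
from scipy.optimize import least_squares
w=dict(np.load("w1.npz"));t=arm.camera_model("top")
W=lambda x,y:(255+(x+.5)/4.25-.5,145+(y+.5)/4.25-.5)
T=lambda x,y:(300+(x+.5)/6-.5,130+(y+.5)/6-.5)
car=[(-60,-55,10),(-60,55,10),(60,-55,10),(60,55,10),(-45,38,10),(-45,-38,10)]
cw=[W(*p) for p in[(40,100),(435,88),(80,467),(428,460),(371,142),(105,150)]]
ct=[T(*p) for p in[(408,448),(168,420),(428,205),(193,183),(207,394),(373,411)]]
scr=lambda d:[(-95+d,-75+d,20),(-95+d,75-d,20),(91-d,-75+d,20),(91-d,75-d,20),]
st=[T(*p) for p in[(393,473),(120,426),(451,139),(181,93)]]
sw=[W(*p) for p in[(64,58),(500,77),(66,555)]]
edge=[(-95,-75,20),(-95,75,20)];ew=[W(38,23),W(531,43)]
def rz(a):c,s=np.cos(a),np.sin(a);return np.array([[c,-s,0],[s,c,0],[0,0,1]])
def ry(a):c,s=np.cos(a),np.sin(a);return np.array([[c,0,s],[0,1,0],[-s,0,c]])
def res(p,full=False):
    x,y,a,d,cx,cy,ca,tilt,dx,dy=p
    S=lambda P:np.array([x,y,0])+(np.array(P)@rz(a).T)/1e3
    # carrier in stage frame: tilt about +x bottom edge
    C=lambda P:S(np.array([cx,cy,20])+(((np.array(P)-[60,0,0])@ry(tilt).T)+[60,0,0])@rz(ca).T)
    off=np.array([dx,dy,0])  # top camera offset
    r=[proj(w,C(car))-cw,.7*(proj(t,C(car)+off)-ct),proj(w,S(scr(d))[:3])-sw,.7*(proj(t,S(scr(d))+off)-st),.5*(proj(w,S(edge))-ew),
       .7*(proj(t,S([(74,38,36)])+off)-[T(232,105)])]
    if full: return r
    return np.concatenate([q.ravel() for q in r]+[[(tilt-.14)*20,dx*500,dy*500]])
s=least_squares(res,[.545,-.135,-.03,9,-20,-5,.05,.14,0,0],x_scale=[.01,.01,.1,1,10,10,.1,.1,.01,.01],loss="soft_l1")
if __name__=="__main__":
    print(s.x.round(4),s.cost)
    for q in res(s.x,True): print(q.round(1).tolist())
E
python3 fit.py
```

```text
[ 5.53700e-01 -1.34000e-01 -6.02000e-02  1.00515e+01 -2.19430e+01
 -8.37340e+00  7.38000e-02  1.22900e-01  4.00000e-04 -8.00000e-04] 1.5067583532099176
[[0.1, 0.2], [-0.4, 0.2], [-0.0, -0.0], [-0.3, -0.6], [0.3, 0.0], [0.1, 0.0]]
[[-0.2, -0.2], [-0.1, 0.1], [-0.4, 0.2], [0.1, -0.1], [0.1, -0.0], [-0.1, 0.0]]
[[0.2, -0.1], [-0.2, -0.1], [-0.0, 0.4]]
[[-0.1, 0.2], [-0.2, -0.1], [-0.4, 0.1], [0.0, 0.0]]
[[-0.9, -0.1], [0.6, 0.2]]
[[0.4, 0.1]]
```

The fit residuals are under 1 px. The stage is at (0.554, -0.134) with yaw -0.060. Relative to home, the carrier is at (-22, -8.4) mm and turned +0.074 rad. I'll first push its -y side with shut fingers, at stage x about -30.

>>> {"name": "step_arm", "arguments": {"increments": [[0, 0, 0, 2.5], [-35, 11, 0, 0], [-35, 10, 0, 0], [-35, 10, 0, 0], [0, 0, 40, 0], [0, 0, 40, 0], [0, 0, 40, 0], [0, 0, 30, 0], [0, 0, 25, 0], [0, 0, 0, 0]], "hand": 1, "squeeze": 10}}

```text
time: 2.95
eef_pos: [0.5175, -0.2393, 0.0525]
ee_rot: [0.741, 0.671, -0.002, 0.001]
wrist_force: [-0.4, 0.7, -0.6]
width: 0.0106
```

```bash
cat > where.py <<'E'
from fit import s
from h import *
from scipy.spatial.transform import Rotation as Ro
o=arm.observe();x,y,a=s.x[:3];d=o["eef_pos"]-[x,y,0];c,q=np.cos(a),np.sin(a)
M=Ro.from_quat(o["ee_rot"]).as_matrix()
print("stage mm",np.round([1e3*(c*d[0]+q*d[1]),1e3*(-q*d[0]+c*d[1]),1e3*d[2]],1),"yaw err deg",round(np.degrees(np.arctan2(M[1,0],M[0,0])-a)-90,2),"w",o["width"],"t",o["time"],o["wrist_force"].round(1))
E
python3 where.py
```

```text
stage mm [ -29.8 -107.2   52.5] yaw err deg -2.2 w 0.010615867952685982 t 2.95 [-0.4  0.7 -0.6]
```

>>> {"name": "step_arm", "arguments": {"increments": [[0, 0, 14, -2.2], [0, 0, 13, 0], [10, 0, 0, 0], [0, 0, 0, 0], [0, 0, 0, 0]]}}

```text
time: 3.45
eef_pos: [0.5208, -0.229, 0.0289]
ee_rot: [0.73, 0.683, -0.001, 0.003]
wrist_force: [-0.8, -1.0, 0.4]
width: 0.0004
```

```bash
python3 where.py
```

```text
stage mm [-27.1 -96.8  28.9] yaw err deg -0.38 w 0.00044325933425748166 t 3.45 [-0.8 -1.   0.4]
```

>>> {"name": "step_arm", "arguments": {"increments": [[5, 0, 4, 0], [5, 0, 0, 0], [3, 0, 0, 0], [2, 0, 0, 0], [2, 0, 0, 0], [2, 0, 0, 0], [1, 0, 0, 0]]}}

```text
time: 4.15
eef_pos: [0.5239, -0.2088, 0.0272]
ee_rot: [0.731, 0.683, -0.001, 0.006]
wrist_force: [-0.5, -1.1, -1.2]
width: 0.0004
```

```bash
python3 where.py
```

```text
stage mm [-25.2 -76.4  27.2] yaw err deg -0.42 w 0.0004366117960574036 t 4.15 [-0.5 -1.1 -1.2]
```

>>> {"name": "step_arm", "arguments": {"increments": [[2, -1, 1, 0], [2, 0, 0, 0], [1, 0, 0, 0]]}}

```text
time: 4.45
eef_pos: [0.5239, -0.2049, 0.0269]
ee_rot: [0.731, 0.683, -0.001, 0.007]
wrist_force: [-1.2, -1.8, 1.1]
width: 0.0002
```

```bash
python3 where.py
python3 - <<'E'
from h import *
a=arm.camera("top");cv2.imwrite("pics/t2.png",a)
m=arm.camera_model("wrist");b=arm.camera("wrist");cv2.imwrite("pics/w2.png",b);np.savez("w2.npz",**m)
c=cv2.resize(a[130:225,290:385],(400,400),interpolation=cv2.INTER_CUBIC);d=b[:400,240:640]
cv2.imwrite("pics/v2.png",np.hstack([c,d]))
E
```

```text
stage mm [-25.5 -72.5  26.9] yaw err deg -0.45 w 0.000202989856136973 t 4.45 [-1.2 -1.8  1.1]
```

View pics/v2.png

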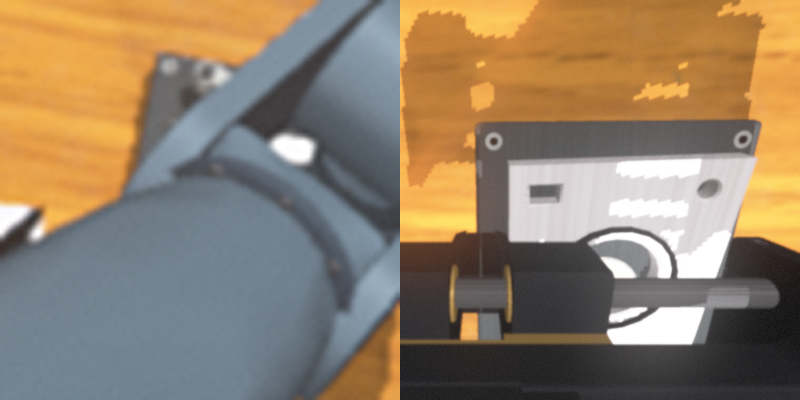

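```bash
cat > fit2.py <<'E'
from fit import *
def carfit(m,cpx,spx,tilt0=.12,tw=30,scri=(0,1)):
    x,y,a,d=s.x[:4]
    def r(p,full=False):
        cx,cy,ca,ti,dx,dy,dz=p
        S=lambda P:np.array([x+dx,y+dy,dz])+(np.array(P)@rz(a).T)/1e3
        C=lambda P:np.array([cx,cy,20])+(((np.array(P)-[60,0,0])@ry(ti).T)+[60,0,0])@rz(ca).T
        idx=[i for i in range(6) if cpx[i] is not None]
        q=np.concatenate([(proj(m,S(C(car)))[idx]-[cpx[i] for i in idx]).ravel(),(proj(m,S([scr(d)[i] for i in scri]))-spx).ravel()])
        if full: print(q.round(1)); print("hole a,b stage mm",C([(-45,38,0),(-45,-38,0)]).round(1).tolist())
        return np.r_[q,(ti-tilt0)*tw,dx*500,dy*500,dz*500]
    f=least_squares(r,[-20,0,0,tilt0,0,0,0],x_scale=[10,10,.1,.1,.002,.002,.002]);r(f.x,True);print("car",f.x.round(4))
E
python3 - <<'E'
from fit2 import *
carfit(dict(np.load("w2.npz")),[(348,161),(597,156),None,None,(550,188),(386,192)],[(334,141),(583,140)])
E
```

```text
[ 1.2  0.4  0.7 -0.4 -0.9  0.2 -1.  -0.3 -0.1  0.4  0.  -0.4]
hole a,b stage mm [[-65.7, 34.3, 32.9], [-64.4, -41.7, 32.9]]
car [-2.08564e+01 -2.94220e+00  1.69000e-02  1.23400e-01  4.00000e-04
  2.00000e-04  9.00000e-04]
```

Hole mid is now 3.7 mm short in y, with yaw +0.017. I'll push 3.5 mm more, back off, and move to the -x side with the fingers half open.

>>> {"name": "step_arm", "arguments": {"increments": [[2, 0, 1, 0], [2, 0, 0, 0], [0.5, 0, 0, 0], [0, 0, 0, 0]]}}

```text
time: 4.95
eef_pos: [0.5247, -0.2008, 0.0263]
ee_rot: [0.731, 0.683, -0.002, 0.008]
wrist_force: [-1.1, -2.5, 1.6]
width: 0.0005
```

```bash
python3 where.py
```

```text
stage mm [-24.9 -68.3  26.3] yaw err deg -0.44 w 0.0004915339006482909 t 4.95 [-1.1 -2.5  1.6]
```

>>> {"name": "step_arm", "arguments": {"increments": [[-20, 0, 0, 0], [0, -30, -50, 0.4], [0, -40, -10, 0], [20, -10, 0, 0], [35, 0, 0, 0], [33, 0, 0, 0], [0, 0, 0, 0], [0, 0, 0, 0]], "hand": -0.4}}

```text
time: 5.75
eef_pos: [0.4449, -0.1173, 0.0696]
ee_rot: [0.734, 0.679, -0.002, -0.006]
wrist_force: [0.7, 0.2, 0.1]
width: 0.0609
```

```bash
python3 where.py
python3 - <<'E'
from h import *
m=arm.camera_model("wrist");b=arm.camera("wrist");cv2.imwrite("pics/w3.png",b);np.savez("w3.npz",**m)
cv2.imwrite("pics/v3.png",cv2.resize(b[100:400,120:520],(800,600)))
E
```

```text
stage mm [-109.6   10.1   69.6] yaw err deg -0.98 w 0.06089010435351611 t 5.75 [0.7 0.2 0.1]
```

View pics/v3.png

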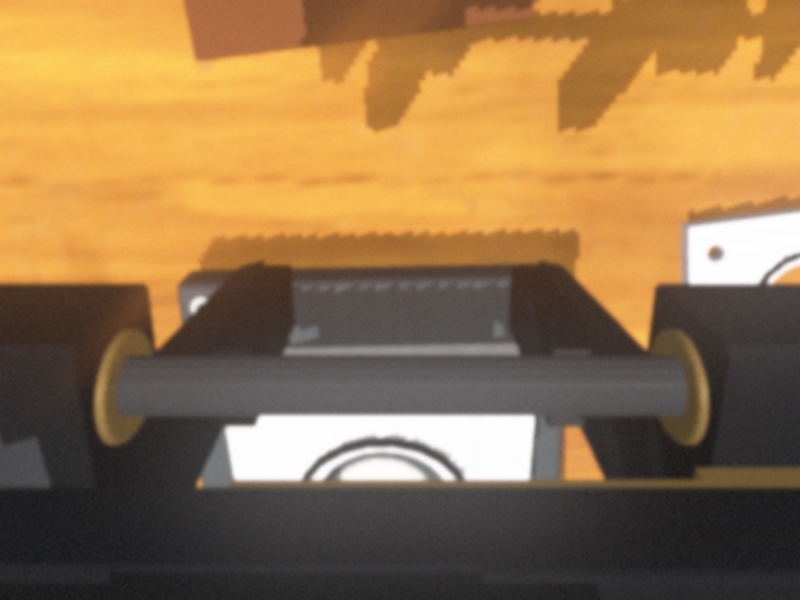

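>>> {"name": "step_arm", "arguments": {"increments": [[-10, 0, 20, -1.0], [0, 0, 20, 0], [0, 4, 4, 0], [0, 4, 0, 0], [0, 0, 0, 0]]}}

```text
time: 6.3
eef_pos: [0.4536, -0.1315, 0.0251]
ee_rot: [0.729, 0.684, -0.001, -0.006]
wrist_force: [0.2, -0.6, 0.5]
width: 0.0615
```

```bash
python3 where.py
```

```text
stage mm [-100.1   -3.5   25.1] yaw err deg -0.17 w 0.06151612319859432 t 6.3 [ 0.2 -0.6  0.5]
```

>>> {"name": "step_arm", "arguments": {"increments": [[2, 4, -1, -0.2], [1, 4, 0, 0], [0, 3, 0, 0], [0, 3, 0, 0], [0, 3, 0, 0], [0, 3, 0, 0], [0, 2, 0, 0], [0, 2, 0, 0], [0, 0, 0, 0]]}}

```text
time: 7.2
eef_pos: [0.4803, -0.1299, 0.0275]
ee_rot: [0.727, 0.686, -0.001, -0.005]
wrist_force: [-0.9, -1.0, -0.4]
width: 0.0619
```

```bash
python3 where.py
python3 - <<'E'
from h import *
a=arm.camera("scene");cv2.imwrite("pics/s4.png",a)
m=arm.camera_model("wrist");b=arm.camera("wrist");cv2.imwrite("pics/w4.png",b);np.savez("w4.npz",**m)
c=cv2.resize(a[170:250,310:410],(500,400),interpolation=cv2.INTER_CUBIC)
cv2.imwrite("pics/v4.png",np.hstack([c,b[:,170:470]]))
E
```

```text
stage mm [-73.5  -0.3  27.5] yaw err deg 0.1 w 0.06192217934685585 t 7.2 [-0.9 -1.  -0.4]
```

View pics/v4.png

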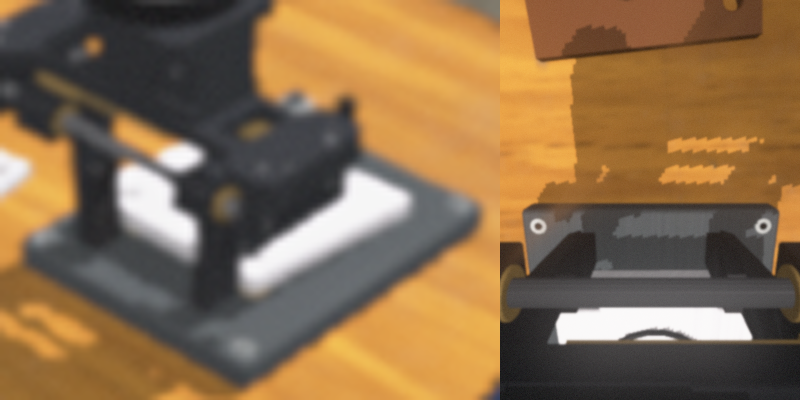

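Left (scene): both fingers are on the -x edge and the plate is still tilted up. Right (wrist): the -x edge is parallel to the stage edge, at row ~272. I'll continue gently.

>>> {"name": "step_arm", "arguments": {"increments": [[0, 1.2, 0, 0], [0, 1.2, 0, 0], [0, 1, 0, 0], [0, 0.5, 0, 0], [0, 0, 0, 0], [0, 0, 0, 0]]}}

```text
time: 7.9
eef_pos: [0.4843, -0.1304, 0.0277]
ee_rot: [0.727, 0.686, -0.001, -0.005]
wrist_force: [-0.8, 0.2, 0.2]
width: 0.0618
```

```bash
python3 where.py
python3 - <<'E'
from h import *
a=arm.camera("scene");cv2.imwrite("pics/s5.png",a);b=cv2.imread("pics/s4.png")
print(cv2.absdiff(a,b)[170:250,310:410].mean())
E
```

```text
stage mm [-69.5  -0.5  27.7] yaw err deg 0.1 w 0.06176907499585645 t 7.9 [-0.8  0.2  0.2]
8.98425
```

>>> {"name": "step_arm", "arguments": {"increments": [[0, -8, 0, 0], [0, 0, -30, 0], [0, 0, -40, 0], [0, 0, -40, 0], [0, 0, 0, 0], [0, 0, 0, 0]]}}

```text
time: 8.55
eef_pos: [0.4744, -0.1299, 0.1406]
ee_rot: [0.728, 0.686, -0.001, -0.006]
wrist_force: [-0.9, -0.0, -0.3]
width: 0.062
```

```bash
python3 where.py
python3 - <<'E'
from h import *
a=arm.camera("scene");cv2.imwrite("pics/s6.png",a)
m=arm.camera_model("wrist");b=arm.camera("wrist");cv2.imwrite("pics/w6.png",b);np.savez("w6.npz",**m)
c=cv2.resize(a[170:250,310:410],(400,320),interpolation=cv2.INTER_CUBIC)
d=cv2.resize(b[130:290,220:420],(400,320),interpolation=cv2.INTER_CUBIC)
cv2.imwrite("pics/v6.png",np.hstack([c,d]))
E
```

```text
stage mm [-79.4  -0.6 140.6] yaw err deg 0.07 w 0.061996077463646146 t 8.55 [-0.9 -0.  -0.3]
```

View pics/v6.png

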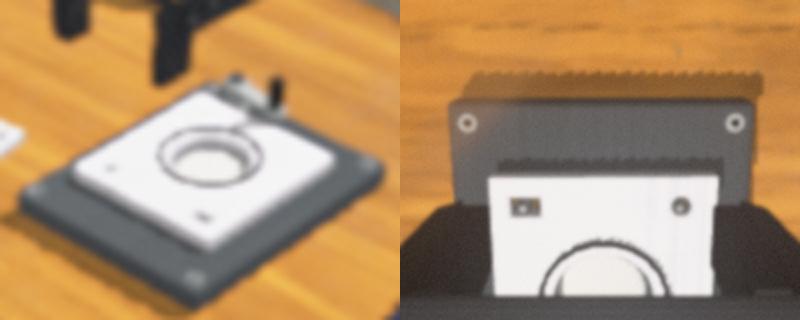

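Run:
```python
from fit2 import *
for t0 in(0,.11):carfit(dict(np.load("w6.npz")),[(264.3,218),(379.5,219),None,None,(360.5,233),(282.5,233.5)],[(253.5,191.5),(387.5,191.5)],tilt0=t0,tw=60)
# scene view: predicted corners seated vs tilted
x,y,a=s.x[:3];m=arm.camera_model("scene")
for ti in(0,.114):
    C=np.array([0,0,20])+(((np.array(car)-[60,0,0])@ry(ti).T)+[60,0,0])
    p=proj(m,np.array([x,y,0])+C@rz(a).T/1e3);print(ti,((p-[310,170])*4).round(0).tolist())
```

```text
[ 0.   0.3 -0.4 -0.2  0.3  0.4  0.1 -0.5  0.1 -0.  -0.2 -0.1]
hole a,b stage mm [[-45.5, 39.1, 20.2], [-45.9, -36.9, 20.2]]
car [-6.928e-01  8.137e-01 -5.900e-03  1.900e-03  5.000e-04  2.000e-04
  6.000e-04]
[-1.5  0.4  1.2 -0.1  1.1  0.4 -0.8 -0.5  0.7 -0.1 -0.8 -0.2]
hole a,b stage mm [[-48.9, 39.0, 28.4], [-49.4, -37.0, 28.4]]
car [-4.491e+00  7.363e-01 -6.000e-03  8.010e-02  1.000e-03  2.000e-04
 -2.000e-03]
0 [[207.0, 242.0], [74.0, 170.0], [333.0, 160.0], [200.0, 96.0], [110.0, 171.0], [202.0, 220.0]]
0.114 [[210.0, 222.0], [76.0, 150.0], [334.0, 160.0], [201.0, 96.0], [112.0, 154.0], [205.0, 202.0]]
```

The fit and the scene corners agree that the carrier is seated: both pins show in the holes, tilt is about 0, and hole errors are about 1 mm. Now the clip: measure its angle, shut the fingers and go to the +x side of the knob.

>>> {"name": "step_arm", "arguments": {"increments": [[2, 35, 0, 0], [2, 40, 0, 0], [2, 40, 0, 0], [0, 40, 0, 0], [0, 20, 0, 0], [0, 0, 0, 0], [0, 0, 0, 0]], "hand": 1}}

```text
time: 9.35
eef_pos: [0.6473, -0.1313, 0.1222]
ee_rot: [0.728, 0.685, -0.006, -0.016]
wrist_force: [0.1, 0.0, -1.0]
width: 0.0075
```

```bash
python3 where.py
python3 - <<'E'
from fit import *
x,y,a=s.x[:3];S=lambda P:np.array([x,y,0])+(np.array(P)@rz(a).T)/1e3
k=tri([(t,T(318,120)),(arm.camera_model("scene"),(310+277.5/4,170+85/4))]);d=(k-[x,y,0])@rz(a)*1e3
print("knob",d.round(1),"theta",np.arctan2(38-d[1],74-d[0]))
E
```

```text
stage mm [ 93.3   8.3 122.2] yaw err deg -0.02 w 0.007484028267559225 t 9.35 [ 0.1  0.  -1. ]
knob [66.8 -2.5 60. ] theta 1.3942366253500689
```

>>> {"name": "step_arm", "arguments": {"increments": [[-4, 2, 30, 0], [0, 0, 30, 0], [0, 0, 15, 0], [0, 0, 0, 0], [0, 0, 0, 0]]}}

```text
time: 9.85
eef_pos: [0.641, -0.1337, 0.0436]
ee_rot: [0.728, 0.685, -0.007, -0.019]
wrist_force: [0.8, 0.6, -0.1]
width: 0.0005
```

```bash
python3 where.py
```

```text
stage mm [87.1  5.6 43.6] yaw err deg -0.08 w 0.0005137972195897731 t 9.85 [ 0.8  0.6 -0.1]
```

>>> {"name": "step_arm", "arguments": {"increments": [[0, -2.5, -3, 0], [0, -2.5, 0, 0], [0, -2.5, 0, 0], [0, -2.5, 0, 0], [0, -2.5, 0, 0], [0, -2.5, 0, 0], [0, -2.5, 0, 0], [0, -2.5, 0, 0], [0, -2.5, 0, 0], [0, -2.5, 0, 0], [0, 0, 0, 0]]}}

```text
time: 10.95
eef_pos: [0.6183, -0.1322, 0.054]
ee_rot: [0.728, 0.685, -0.003, -0.014]
wrist_force: [1.5, 1.1, 0.2]
width: 0.0003
```

```bash
python3 where.py
```

```text
stage mm [64.5  5.7 54. ] yaw err deg -0.07 w 0.0002919354238434352 t 10.95 [1.5 1.1 0.2]
```

>>> {"name": "step_arm", "arguments": {"increments": [[0, -2, 3, 0], [0, -2, 3, 0], [0, -1.5, 1, 0], [0, 0, 0, 0]]}}

```text
time: 11.35
eef_pos: [0.6153, -0.1321, 0.0489]
ee_rot: [0.729, 0.685, -0.001, -0.011]
wrist_force: [1.8, 1.3, 1.2]
width: 0.0003
```

```bash
python3 where.py
```

```text
stage mm [61.4  5.7 48.9] yaw err deg -0.09 w 0.0003108528678613605 t 11.35 [1.8 1.3 1.2]
```

>>> {"name": "step_arm", "arguments": {"increments": [[0, 7, 0, 0], [-15, 0, 0, 0], [-17, 0, 0, 0], [0, -15, 0, 0], [0, -13, 0, 0], [0, 0, 0, 0], [0, 0, 0, 0]]}}

```text
time: 12.05
eef_pos: [0.5881, -0.1716, 0.0457]
ee_rot: [0.729, 0.684, -0.005, -0.014]
wrist_force: [0.2, -1.3, -0.3]
width: 0.0005
```

```bash
python3 where.py
python3 - <<'E'
from h import *
a=arm.camera("scene");b=arm.camera("wrist")
c=cv2.resize(a[150:250,310:410],(400,400),interpolation=cv2.INTER_CUBIC)
cv2.imwrite("pics/v7.png",np.hstack([c,b[:,120:520]]))
E
```

```text
stage mm [ 36.6 -35.4  45.7] yaw err deg -0.23 w 0.0004826211465246862 t 12.05 [ 0.2 -1.3 -0.3]
```

View pics/v7.png

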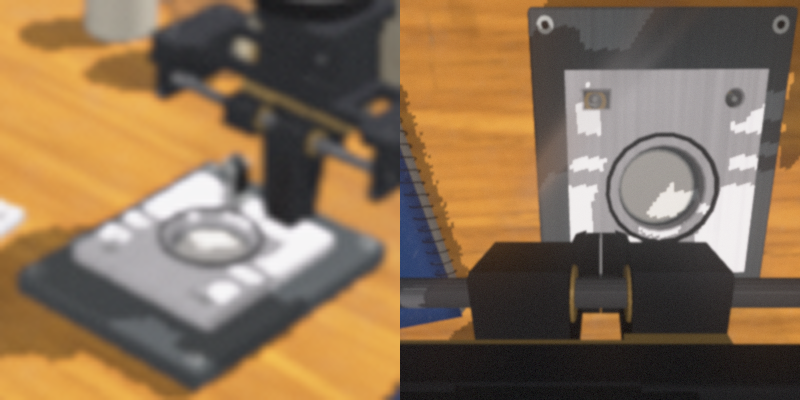

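Left: the knob at (237,172) has swung partway over the carrier corner, with the finger on its -y side. Right: the carrier is still seated, with pins in the slot (596,100) and hole (735,98). Now push in +y.

>>> {"name": "step_arm", "arguments": {"increments": [[7, 1, 0, 0], [7, 0, 0, 0], [3, 0, 0, 0], [2.5, 0, 0, 0], [2.5, 0, 0, 0], [2.5, 0, 0, 0], [2.5, 0, 0, 0], [2.5, 0, 0, 0], [2.5, 0, 0, 0], [2.5, 0, 0, 0], [2.5, 0, 0, 0], [2.5, 0, 0, 0], [0, 0, 0, 0]]}}

```text
time: 13.45
eef_pos: [0.5902, -0.1315, 0.0459]
ee_rot: [0.728, 0.685, -0.009, -0.014]
wrist_force: [-1.5, -1.0, 0.9]
width: 0.0003
```

```bash
python3 where.py
```

```text
stage mm [36.4  4.7 45.9] yaw err deg -0.02 w 0.0002521896597832292 t 13.45 [-1.5 -1.   0.9]
```

>>> {"name": "step_arm", "arguments": {"increments": [[2, 0, 0, 0], [2, 0, 0, 0], [1.5, 0, 0, 0], [1.5, 0, 0, 0], [1, 0, 0, 0], [1, 0, 0, 0], [0, 0, 0, 0]]}}

```text
time: 14.15
eef_pos: [0.5914, -0.1209, 0.046]
ee_rot: [0.728, 0.685, -0.008, -0.014]
wrist_force: [-1.2, 0.2, -0.6]
width: 0.0005
```

```bash
python3 where.py
```

```text
stage mm [36.9 15.4 46. ] yaw err deg 0.0 w 0.00046224341773744407 t 14.15 [-1.2  0.2 -0.6]
```

>>> {"name": "step_arm", "arguments": {"increments": [[1, 0, 0, 0], [1, 0, 0, 0], [0.8, 0, 0, 0], [0, 0, 0, 0]]}}

```text
time: 14.55
eef_pos: [0.5916, -0.1184, 0.0461]
ee_rot: [0.728, 0.685, -0.009, -0.013]
wrist_force: [-1.1, -3.1, -1.0]
width: 0.0007
```

```bash
python3 where.py;python3 - <<'E'
from h import *
a=arm.camera("scene")
cv2.imwrite("pics/v8.png",cv2.resize(a[150:250,310:410],(500,500),interpolation=cv2.INTER_CUBIC))
E
```

```text
stage mm [36.9 17.8 46.1] yaw err deg 0.0 w 0.0006924534754503429 t 14.55 [-1.1 -3.1 -1. ]
```

View pics/v8.png

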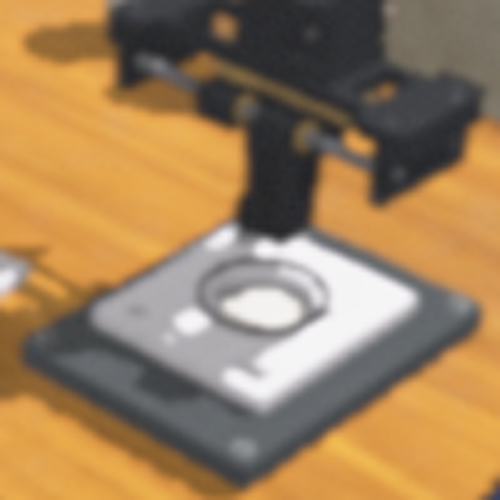

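Force is rising at the stop. The knob is hidden behind the fingers in this view. One more touch, then back off and look.

>>> {"name": "step_arm", "arguments": {"increments": [[1, 0, 0, 0], [0.8, 0, 0, 0], [0, 0, 0, 0]]}}

```text
time: 14.9
eef_pos: [0.5915, -0.1185, 0.0461]
ee_rot: [0.728, 0.685, -0.01, -0.012]
wrist_force: [0.1, -1.3, -0.9]
width: 0.0001
```

>>> {"name": "step_arm", "arguments": {"increments": [[-10, 0, 0, 0], [-25, 0, 0, 0], [-30, 0, -20, 0], [0, -10, -50, 0], [0, -40, -50, 0], [0, -40, -20, 0], [0, -40, 0, 0], [0, 0, 0, 0], [0, 0, 0, 0], [0, 0, 0, 0]]}}

```text
time: 15.9
eef_pos: [0.4688, -0.1801, 0.1853]
ee_rot: [0.728, 0.685, -0.006, -0.012]
wrist_force: [-0.2, -0.5, -0.1]
width: 0.0
```

```bash
python3 where.py;python3 - <<'E'
from h import *
a=arm.camera("scene");m=arm.camera_model("wrist");b=arm.camera("wrist");cv2.imwrite("pics/w9.png",b);np.savez("w9.npz",**m)
c=cv2.resize(a[150:250,310:410],(400,400),interpolation=cv2.INTER_CUBIC)
cv2.imwrite("pics/v9.png",np.hstack([c,b[:,200:600]]))
from fit import s,rz
x,y,q=s.x[:3];f=lambda m,P:proj(m,np.array([x,y,0])+np.array(P)@rz(q).T/1e3)
P=[(74-40*np.cos(h),38-40*np.sin(h),61.5) for h in(0,.12,.25,.5)]+[(74,38,36)]
print(((f(arm.camera_model("scene"),P)-[310,150])*4).round().tolist(),(f(m,P)-[200,0]+[400,0]).round().tolist())
E
```

```text
stage mm [-81.9 -51.1 185.3] yaw err deg -0.05 w 1.4190719113761673e-05 t 15.9 [-0.2 -0.5 -0.1]
[[195.0, 160.0], [201.0, 162.0], [208.0, 165.0], [223.0, 168.0], [234.0, 170.0]] [[601.0, 301.0], [597.0, 301.0], [592.0, 302.0], [584.0, 305.0], [593.0, 318.0]]
```

View pics/v9.png

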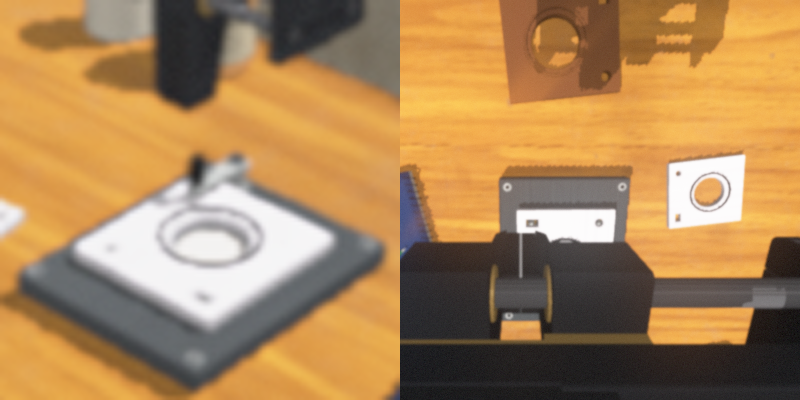

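Run:
```python
from h import *
from fit import s,rz
x,y,q=s.x[:3];m=arm.camera_model("scene");f=lambda P:proj(m,np.array([x,y,0])+np.array(P)@rz(q).T/1e3)
a=np.mean([arm.camera("scene").astype(float) for _ in range(3)],0).astype(np.uint8)
t=arm.camera("top")
c=cv2.resize(a[180:205,340:385],(720,400),interpolation=cv2.INTER_CUBIC)
g=cv2.cvtColor(a,cv2.COLOR_BGR2GRAY).astype(float)
w=np.clip(75-g[184:200,352:366],0,None);v,u=np.mgrid[184:200,352:366]
print("knob centroid",(w*u).sum()/w.sum(),(w*v).sum()/w.sum());print(g[186:199,353:366].astype(int))
for h in(0,.06,.12,.2):print(h,f([(74-40*np.cos(h),38-40*np.sin(h),z) for z in(40,51,61.5)]).round(1).tolist())
print("carrier corners",f([(-60,-55,30),(-60,55,30),(60,-55,30)]).round(1).tolist(),"pivot",f([(74,38,36)]))
cv2.imwrite("pics/v10.png",np.vstack([c,cv2.resize(t[130:225:1,290:461],(720,400))])[:600])
```

```text
knob centroid 358.7482269503546 192.01418439716312
[[175 172 170 167 164 162 161 161 162 164 166 168 167]
 [176 175 175 171 164 154 148 149 155 159 162 164 168]
 [172 174 175 169 152 128 116 122 138 152 158 161 164]
 [169 170 169 158 130  95  77  91 118 140 152 159 166]
 [168 168 164 145 109  70  51  66  99 127 149 169 180]
 [170 169 162 137  97  56  39  60  97 131 164 194 206]
 [171 169 159 129  88  50  37  71 117 158 188 209 216]
 [167 160 145 118  79  45  41  86 142 183 204 213 210]
 [157 147 141 125  93  55  52 103 163 199 210 205 192]
 [157 168 180 168 128  80  75 123 173 198 197 192 188]
 [190 220 228 205 151 110 115 146 172 179 176 195 220]
 [226 237 236 211 158 138 147 163 175 181 195 224 240]
 [232 231 220 190 159 150 159 174 198 221 234 242 244]]
0 [[358.5, 197.0], [358.6, 193.4], [358.8, 189.9]]
0.06 [[359.2, 197.4], [359.4, 193.7], [359.5, 190.2]]
0.12 [[360.0, 197.7], [360.1, 194.1], [360.2, 190.6]]
0.2 [[361.0, 198.1], [361.2, 194.4], [361.3, 190.9]]
carrier corners [[361.8, 230.6], [328.4, 212.5], [393.2, 210.1]] pivot [[368.48558427 192.48452487]]
```

No more pictures can be viewed. The knob centroid (358.7 px) is closest to the prediction for 0 rad (358.6), with some calibration doubt. I'll repeat the push slightly more firmly to confirm the stop.

>>> {"name": "step_arm", "arguments": {"increments": [[0, 40, 0, 0], [0, 40, 20, 0], [0, 36, 40, 0], [0, 0, 40, 0], [0, 0, 30, 0], [0, 0, 8, 0], [0, 0, 0, 0], [0, 0, 0, 0]]}}

```text
time: 17.0
eef_pos: [0.5846, -0.1846, 0.0403]
ee_rot: [0.727, 0.686, -0.006, -0.012]
wrist_force: [-0.7, 0.4, 0.4]
width: 0.0006
```

```bash
python3 where.py
```

```text
stage mm [ 34.  -48.6  40.3] yaw err deg 0.09 w 0.0005949569400691237 t 17.0 [-0.7  0.4  0.4]
```

Raise to 46 mm and approach to about y = 15.

>>> {"name": "step_arm", "arguments": {"increments": [[10, 1, -6, 0], [15, 0, 0, 0], [12, 0, 0, 0], [8, 0, 0, 0], [6, 0, 0, 0], [4, 0, 0, 0], [2, 0, 0, 0], [0, 0, 0, 0]]}}

```text
time: 17.8
eef_pos: [0.5933, -0.1232, 0.0547]
ee_rot: [0.727, 0.687, -0.004, -0.007]
wrist_force: [-0.6, -0.9, -0.1]
width: 0.0003
```

```bash
python3 where.py
```

```text
stage mm [39.  13.2 54.7] yaw err deg 0.19 w 0.0002798844846259138 t 17.8 [-0.6 -0.9 -0.1]
```

>>> {"name": "step_arm", "arguments": {"increments": [[2, 0, 0, 0], [2, 0, 0, 0], [2.5, 0, 0, 0], [2.5, 0, 0, 0]]}}

```text
time: 18.2
eef_pos: [0.5937, -0.1167, 0.0546]
ee_rot: [0.727, 0.686, -0.005, -0.006]
wrist_force: [-2.6, -10.3, 0.3]
width: 0.0006
```

```bash
python3 where.py
```

```text
stage mm [38.9 19.7 54.6] yaw err deg 0.12 w 0.0005793367398446898 t 18.2 [ -2.6 -10.3   0.3]
```

10 N at y ≈ 19.7 mm, so that is clearly the stop. Retreat, check and hand in.

>>> {"name": "step_arm", "arguments": {"increments": [[-5, 0, 0, 0], [-20, 0, 0, 0], [-30, 0, -10, 0], [0, -10, -50, 0], [0, -40, -50, 0], [0, -40, -20, 0], [0, -40, 0, 0], [0, 0, 0, 0], [0, 0, 0, 0], [0, 0, 0, 0]]}}

```text
time: 19.2
eef_pos: [0.4665, -0.1669, 0.18]
ee_rot: [0.728, 0.685, -0.005, -0.009]
wrist_force: [-0.3, -0.7, 0.2]
width: 0.0005
```

```bash
python3 where.py
python3 - <<'E'
from h import *
a=arm.camera("scene");g=cv2.cvtColor(a,cv2.COLOR_BGR2GRAY).astype(float)
w=np.clip(75-g[184:200,352:366],0,None);v,u=np.mgrid[184:200,352:366]
print("knob centroid",(w*u).sum()/w.sum(),(w*v).sum()/w.sum())
b=cv2.imread("pics/s6.png");print("carrier front diff vs seated",cv2.absdiff(a,b)[205:235,325:385].mean())
i=cv2.imread("pics/scene0.png");print("petri/dropper diff",cv2.absdiff(a,i)[145:200,235:290].mean())
print(arm.sign_off())
E
```

```text
stage mm [-85.1 -38.1 180. ] yaw err deg -0.02 w 0.0005314558128658691 t 19.2 [-0.3 -0.7  0.2]
knob centroid 358.7435897435897 192.04029304029305
carrier front diff vs seated 0.5109259259259259
petri/dropper diff 5.3261707988980715
the job is handed in; nothing more can be done
None
```

I nudged the carrier until it dropped onto both pins, then pushed the clip round to its stop by the knob. The job is handed in at about 19 s of the 64 s allowed; no verdict was reported.

**Carrier:** I pushed its -y side with shut fingers, then its -x edge with two half-open fingers. The camera fit put both holes within about 1.2 mm of their pins, with tilt about 0. After the clip was closed, the carrier area in the scene picture looked unchanged.

**Clip:** the second push met about 10 N at the stop, the highest force I read. The knob did not move between the two pushes and sits at about 0 rad by the camera. That reading could be off by about 0.06 rad, inside the 0.12 rad limit.

**Less certain checks:**
- **Finger position at the stop:** the finger stopped 3 to 5 mm further in +y than I had calculated. I put this down to thinner fingertips, calibration error and the soft stop.
- **Petri dish and dropper:** the picture area around them changed slightly (mean 5.3 grey levels). The arm never went near them at low height, so I took this for arm shadow, but I did not measure their positions again.
- **Last pictures:** I tried to view one picture too many, and the viewer refused it (limit 12). The final checks therefore rest on numbers from the pictures, not on looking at them.

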